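# Balance and close a centrifuge rotor

### The arm

A 7-joint arm with a two-finger parallel gripper is mounted at the origin on a cart in front of the work surface, level with it; the furniture and walls round the work are solid. World frame = base frame: x ahead of the robot, y to its left, z up, the work surface at z = 0. Lengths are in m, angles in rad, forces in N, time in s.
With the tool pointing down it reaches from about 0.4 to 0.875 m from the base axis. Payload 19.3 kg.
Tool frame: the origin (TCP) lies midway between the tips of the shut fingers; the grasp point (between the pads) lies 19 mm behind it; z points along the fingers, y is the line along which they close (so a half turn about z gives the same grasp; the last joint's range is limited). The gripper opens to 85 mm and grips with 20 to 120 N. Pads are 22 mm wide; open, the fingers measure 114 mm over their backs; the gripper's body (76 mm by 85 mm) begins 54 mm behind the grasp point. The pads swing forward as they close: fully open they stand 13 mm farther back than shut.
Start: joints at [1.267, 0.521, -0.036, 1.599, 0.021, 1.021, -0.113], TCP at [0.145, -0.608, 0.231] pointing down, gripper open.
Joint ranges: [-2.91, 2.91], [-0.3, 2.13], [-1.5, 1.42], [0.17, 2.43], [-1.26, 4.41], [0.16, 1.93], [-2.52, 2.52]. Speed limits (rad/s): [1.89, 1.89, 2.39, 2.39, 3.01, 3.01, 3.01].

### API

Orientations are given as a unit quaternion [x, y, z, w].
In Python, from station import env gives the robot as it stands. Calls block until the motion is done:
- env.movep(position, orientation): joint-space move of the TCP to a pose.
- env.move_l(position, rot=None, feed=0.15, force_limit=None): straight line of the TCP; rot=None keeps the orientation; feed is the mean speed in m/s. With force_limit (N) it stops when the force on the tool has changed by that much, and returns True; else False.
- env.set_joints(angles): joint-space move.
- env.command_gripper(opening, f_grip=None): finger opening in m; f_grip is the grip in N (None keeps the last); returns when the fingers have stopped.
- env.wait(seconds).
- env.inverse_kinematics(position, orientation): joint angles nearest the present ones, or None.
- env.sense(): the state.
- env.get_image(name): name is "scene" or "side" or "wrist"; returns the picture (480x640x3 uint8, red, green, blue); there is no depth.
- env.camera_params(name): a dict with "fx", "fy", "cx", "cy" (pixels), "R" (3x3) and "t" (3): a world point X has camera coordinates R X + t. Camera axes: x right, y down, z forward; pixel columns grow to the right and rows downward; lengths in m; the calibration is good to about 2 mm. A picture is of the moment at which its call begins: read the wrist's pose just before it. camera_params takes no time and is no camera call; for the wrist camera it gives the pose at the moment of the call.
A pose or a line that the arm cannot do raises env.PlanningError and nothing moves.
- env.finish_job(): hands the job in; it is judged then, once.
Trained networks look in the newest picture that a camera, given by its name, has taken for a name from the list of things; names that differ only in an ending like _2 or _b are one class to them, and where a whole thing is asked for, a point or a joint stands for the part that bears it (a point fixed in the world has none). Each returns a list of dicts, best first, with "conf" (0 to 1); they miss things now and then, are a little off and sometimes report something else, mostly with a low value. They report only what shows in the picture. A call takes as long as a camera call. They do not tell look-alikes from the thing itself.
- env.find_in(camera, thing): "position" ([x, y, z] in m, in the coordinates of the camera as it stood for that picture, good to about 4 mm: the middle of the surface that is visible of it).
The state is a dict: "time": time; "joint_pos": joint angles; "qd": joint speeds; "joint_torque": joint torques, N m; "ee_pos": TCP position; "orientation": TCP orientation; "ft_force": force on the tool from outside, world axes, zero at the start; "torque": the same for the moment, N m; "opening": finger opening in m; "grip_force": force on a finger pad.
Only numpy, scipy, OpenCV 4.12 (cv2) and the standard library are available. Lean on these libraries where they do the work, as an engineer would, in place of code of your own. Each camera call takes 0.05 s, during which the arm holds its last target. There are 200 camera calls.

### The job

The rotor already holds three samples. Balance it for the run: stand each of the three matching bottles from the bench upright in the rotor cup directly opposite the sample that looks like it, then put the clear lid on, its knob over the hub's spindle, so that it lies flat on the hub. Leave the samples in their cups, do not swing the rotor round, and do not shift the beaker.

Things in the scene. Friction and masses are not known exactly. Their poses are not given: they have to be found in the camera images.
- rotor: centrifuge rotor, aluminium, 228 mm across, on a fixed grey stand; turns if pushed (0.3 Nm). Origin on its axis, 12 mm above the bench, z up. Six blue cups k = 0 to 5, centred 85 mm out at k x 60 deg from x towards y; 0, 2, 4 hold samples. Cup floor at z 7, rim at z 50 mm; bore 47 mm, 56 at the rim, 62 outside. Hub: 48 mm wide shoulder at z 120, on it a tapered 16 mm spindle up to z 150.
- rotor_lid: the rotor's lid, lying right way up on the bench: clear, faintly milky disc, 223 mm across, 5 mm thick, grey rim, in its middle a black knob, 41 mm diameter, reaching 50 mm above the lid's underside. From below a 25 mm hole, 45 mm deep, runs up into the knob and takes the spindle; the disc then lies on the hub's shoulder, clear of the bottles. 0.25 kg. Origin: centre of the underside, z up.
- sample_cyan: sample: small clear bottle with a light-blue (cyan) screw cap, already standing in a cup of the rotor (cup 0, 2 or 4); 82 mm tall; body 32 mm diameter up to 66 mm, cap 37 mm diameter from 66 to 82 mm; 50 g. Origin at the centre of its underside, z up.
- sample_brown: sample: brown bottle with an ochre screw cap, already standing in a cup of the rotor (cup 0, 2 or 4); 105 mm tall; body 39 mm diameter up to about 80 mm, shoulder to 90 mm, cap 27 mm diameter up to the top; 120 g. Origin at the centre of its underside, z up.
- sample_red: sample: milky plastic bottle with a red screw cap and a white label band, already standing in a cup of the rotor (cup 0, 2 or 4); 91 mm tall; body 38 mm diameter up to 62 mm, cap 38 mm diameter from 71 mm to the top; 90 g. Origin at the centre of its underside, z up.
- balance_cyan: balance bottle: the twin of the cyan sample (small clear bottle with a light-blue (cyan) screw cap), standing on the bench; 82 mm tall; body 32 mm diameter up to 66 mm, cap 37 mm diameter from 66 to 82 mm; 50 g. Origin at the centre of its underside, z up.
- balance_brown: balance bottle: the twin of the brown sample (brown bottle with an ochre screw cap), standing on the bench; 105 mm tall; body 39 mm diameter up to about 80 mm, shoulder to 90 mm, cap 27 mm diameter up to the top; 120 g. Origin at the centre of its underside, z up.
- balance_red: balance bottle: the twin of the red sample (milky plastic bottle with a red screw cap and a white label band), standing on the bench; 91 mm tall; body 38 mm diameter up to 62 mm, cap 38 mm diameter from 71 mm to the top; 90 g. Origin at the centre of its underside, z up.
- beaker: bystander: empty clear plastic beaker, 61 mm diameter, 69 mm tall, standing towards the back. Origin at the centre of its underside.
There are look-alikes about, which are no part of the job. What is shaped like the balance_cyan but orange is not meant.

How it is judged:
By the outcome, as a careful person would: the job done as asked, in the order asked, and still so for the second after the job is handed in, with the robot touching nothing.
It also fails if it takes over 112 s, if anything falls off the work surface, if the arm or the gripper's body presses on something with over 40 N, if the wrist force passes 120 N, or if a joint passes its speed limit or range.

## Working session

There is one attempt and no reset: what is moved stays moved. The work goes in short steps, each a Python script; the robot and the scene stay as the last script left them, time stands still between calls to the robot, and variables do not carry over. Pictures are saved under pics/ and viewed, at most 14 in all, crops included, and the job is handed in when it is done.

```bash
mkdir -p pics; ls
cat > h.py <<'E'
from station import env
import numpy as np, cv2
def snap(c,name,crop=None,scale=1):
    im=env.get_image(c)
    o=im if crop is None else im[crop[1]:crop[3],crop[0]:crop[2]]
    if scale!=1:o=cv2.resize(o,None,fx=scale,fy=scale,interpolation=cv2.INTER_CUBIC)
    cv2.imwrite('pics/'+name,cv2.cvtColor(o,cv2.COLOR_RGB2BGR)); return im
def toworld(P,p): return np.array(P['R']).T@(np.array(p)-np.array(P['t']))
def proj(P,X):
    q=np.array(P['R'])@np.array(X)+np.array(P['t']); return P['fx']*q[0]/q[2]+P['cx'],P['fy']*q[1]/q[2]+P['cy']
def ray(P,u,v,z):
    R=np.array(P['R']);c=-R.T@np.array(P['t']);d=R.T@np.array([(u-P['cx'])/P['fx'],(v-P['cy'])/P['fy'],1]);return c+d*(z-c[2])/d[2]
def find(c,thing):
    P=env.camera_params(c)
    for d in env.find_in(c,thing)[:4]:
        X=toworld(P,d['position']);u=proj(P,X);print(c,thing,round(d['conf'],2),X.round(3),'px',np.round(u))
E
python3 - <<'E'
from h import *
for c in('scene','side'):
    snap(c,c+'0.png')
    for t in('rotor','rotor_lid','sample_cyan','sample_brown','sample_red','balance_cyan','balance_brown','balance_red','beaker'): find(c,t)
    print(env.camera_params(c))
s=env.sense();print(s['time'],s['orientation'],s['ee_pos'])
E
```

```text
pics
scene rotor 0.71 [0.479 0.163 0.042] px [243. 315.]
scene rotor_lid 0.97 [ 0.49  -0.262  0.008] px [429. 249.]
scene sample_cyan 0.57 [0.57  0.191 0.09 ] px [203. 271.]
scene sample_brown 0.72 [0.48  0.075 0.09 ] px [286. 275.]
scene sample_brown 0.45 [ 0.522 -0.051  0.057] px [334. 255.]
scene sample_red 0.77 [0.422 0.208 0.097] px [228. 320.]
scene sample_red 0.72 [0.74  0.023 0.046] px [250. 220.]
scene balance_cyan 0.91 [ 0.455 -0.108  0.06 ] px [379. 261.]
scene balance_cyan 0.8 [ 0.4   -0.04   0.055] px [366. 292.]
scene balance_cyan 0.8 [ 0.742 -0.081  0.076] px [292. 193.]
scene balance_brown 0.85 [ 0.521 -0.051  0.058] px [335. 255.]
scene balance_red 0.59 [ 0.651 -0.054  0.058] px [302. 223.]
scene beaker 0.92 [0.743 0.025 0.046] px [249. 219.]
scene beaker 0.72 [ 0.522 -0.054  0.062] px [335. 252.]
scene beaker 0.31 [ 0.453 -0.106  0.062] px [379. 262.]
{'fx': 597.3492451086988, 'fy': 597.3492451086988, 'cx': 329.85049626931294, 'cy': 239.1702648023161, 'R': array([[-0.5281272 , -0.84901017, -0.01622969],
       [-0.47683413,  0.3123213 , -0.82163533],
       [ 0.7026
[... 666 characters left out ...]
alance_cyan 0.67 [ 0.462 -0.121  0.054] px [261. 247.]
side balance_brown 0.96 [ 0.534 -0.069  0.057] px [293. 225.]
side balance_red 0.97 [ 0.66  -0.071  0.061] px [352. 216.]
side balance_red 0.69 [0.503 0.129 0.045] px [266. 179.]
side beaker 0.59 [0.759 0.008 0.047] px [386. 194.]
{'fx': 509.50567880711736, 'fy': 509.50567880711736, 'cx': 319.7741717053816, 'cy': 242.8821957451352, 'R': array([[ 0.97963411, -0.20049735, -0.01085428],
       [-0.13941342, -0.64028288, -0.75538184],
       [ 0.14450226,  0.74151105, -0.65519497]]), 't': array([-0.59207796,  0.0360541 ,  1.06059743])}
1.0 [ 9.93173997e-01  1.16642240e-01 -1.13422132e-06 -1.98864095e-05] [ 0.1447962  -0.60798522  0.23127864]
```

View pics/scene0.png

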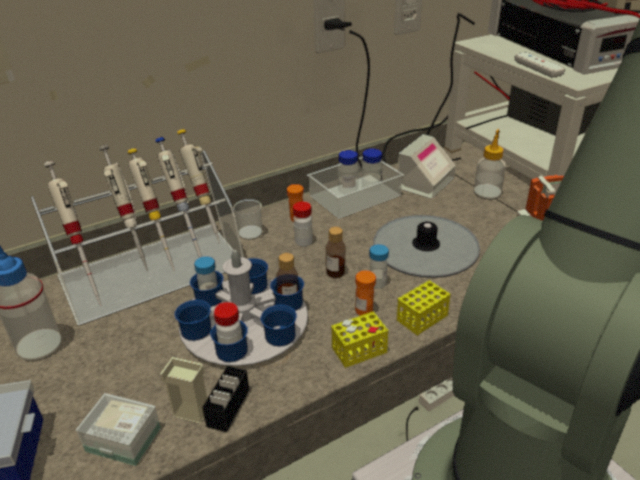

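View pics/side0.png

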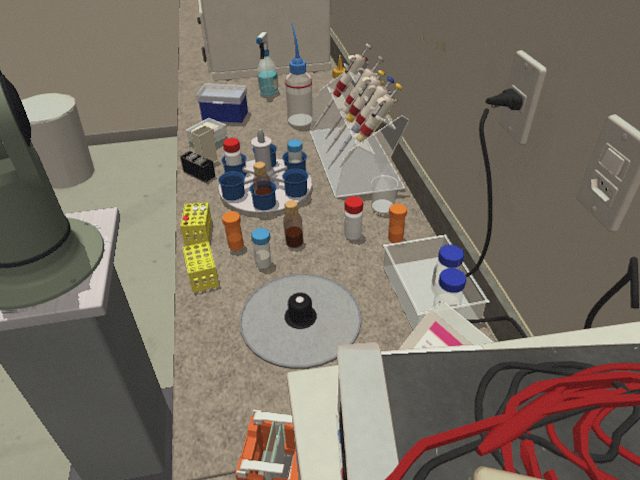

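Candidates (scene px): cyan-capped clear bottle (379,261), orange look-alikes (366,292) and (292,193), brown (335,255), red (302,223). The blue-capped bottles in the tray (348,165) and (372,162) are also not meant. The three choices go by the description: (379,261), (335,255) and (302,223). I'll check them up close with the wrist camera.

Run:
```python
from h import *
p=env.sense()['ee_pos']
env.move_l([p[0],p[1],0.40],feed=0.3)
env.movep([0.47,-0.08,0.42],[1,0,0,0])
im=snap('wrist','w1.png')
P=env.camera_params('wrist');print(-np.array(P['R']).T@P['t'],P['R'],P['fx'])
for t in('balance_cyan','balance_brown','balance_red','rotor','rotor_lid'): find('wrist',t)
np.savez('w1.npz',im=im,**P)
env.movep([0.46,0.14,0.42],[1,0,0,0])
im=snap('wrist','w2.png');P=env.camera_params('wrist');np.savez('w2.npz',im=im,**P)
for t in('rotor','sample_cyan','sample_brown','sample_red'): find('wrist',t)
print(env.sense()['time'])
```

```text
[ 0.55145358 -0.0816241   0.56272923] [[-7.23776894e-04 -9.99999406e-01  8.14789682e-04]
 [-9.48231714e-01  9.45067964e-04  3.17577903e-01]
 [-3.17578484e-01 -5.42753869e-04 -9.48231834e-01]] 392.75777267895586
wrist balance_cyan 0.75 [ 0.465 -0.109  0.083] px [343. 183.]
wrist balance_cyan 0.66 [ 0.422 -0.049  0.086] px [295. 217.]
wrist balance_red 0.6 [ 0.649 -0.059  0.089] px [300.  12.]
wrist rotor 0.85 [0.516 0.143 0.031] px [150. 137.]
wrist rotor_lid 0.73 [ 0.515 -0.267  0.006] px [456. 136.]
wrist rotor_lid 0.38 [ 0.467 -0.108  0.082] px [343. 181.]
wrist rotor 0.64 [0.517 0.151 0.019] px [311. 128.]
wrist sample_cyan 0.59 [0.58  0.179 0.099] px [283.  71.]
wrist sample_brown 0.88 [0.495 0.078 0.098] px [373. 151.]
wrist sample_red 0.82 [0.439 0.206 0.112] px [263. 201.]
5.3583
```

View pics/w1.png

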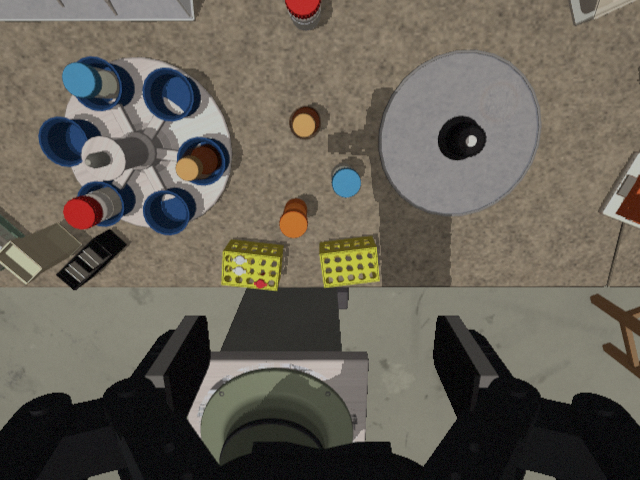

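View pics/w2.png

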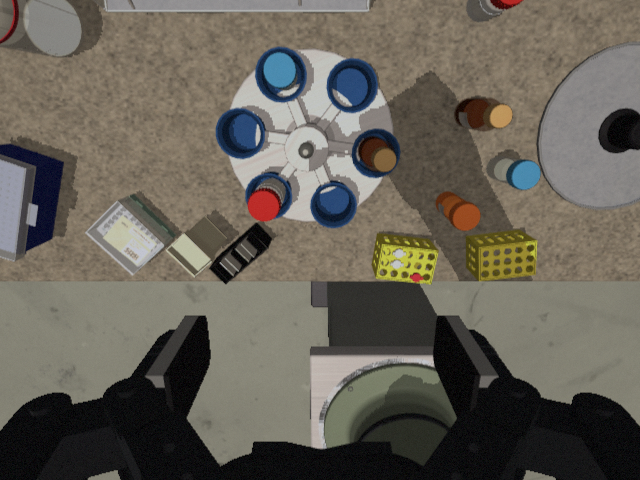

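w1 and w2 confirm the choices: cyan cap w1 (346,182), brown cap (304,125), red cap at the top edge (303,8), lid knob (462,138); the orange look-alike at (293,220) is left alone. In w2 the rotor spindle is at (306,150), and the cup rims can be fitted.

```bash
cat > fit.py <<'E'
from h import *
from scipy.optimize import least_squares
W1=np.load('w1.npz');W2=np.load('w2.npz')
def hsv(W): return cv2.cvtColor(W['im'],cv2.COLOR_RGB2HSV)
# rotor fit from rim centres
px=[(281,74),(352,85),(376,153),(334,204),(268,196),(241,132)]
X=np.array([ray(W2,*p,0.062)[:2] for p in px]);print(X.round(3))
c0=X.mean(0);print('c mean',c0,'radii',np.linalg.norm(X-c0,axis=1).round(4),'ang',np.rad2deg(np.arctan2(*(X-c0).T[::-1])).round(1))
print('spindle',ray(W2,306,150,0.162))
# caps
def blob(W,lo,hi,roi,z,show=''):
    h=hsv(W);m=cv2.inRange(h,lo,hi);k=np.zeros_like(m);k[roi[1]:roi[3],roi[0]:roi[2]]=255;m&=k
    n,l,s,c=cv2.connectedComponentsWithStats(m);i=1+np.argmax(s[1:,4])
    pts=np.argwhere(l==i)[:,::-1].astype(np.float32);(u,v),r=cv2.minEnclosingCircle(pts)
    print(show,s[i],c[i].round(1),'circ',round(u,1),round(v,1),round(r,1),'->',ray(W,u,v,z).round(4),'width mm',round(2e3*r*(0.5627-z)/.95/392.8*.97,1))
if __name__=='__main__':
    blob(W1,(90,100,100),(110,255,255),(325,160,370,200),0.082,'cyan')
    blob(W2,(90,100,100),(110,255,255),(500,155,545,195),0.082,'cyan2')
    blob(W1,(8,80,120),(28,255,255),(285,100,325,145),0.105,'brown')
    blob(W2,(8,80,120),(28,255,255),(480,95,520,135),0.105,'brown2')
    blob(W1,(0,0,0),(180,255,60),(430,110,495,165),0.05,'knob')
    g=cv2.resize(W1['im'][20:240,20:500],None,fx=1.6,fy=1.6)
    o=cv2.resize(np.hstack([W2['im'][40:230,205:405],W1['im'][80:210,410:515].repeat(1,0) if 0 else cv2.resize(W1['im'][80:210,410:515],(153,190))]),None,fx=2.2,fy=2.2,interpolation=cv2.INTER_CUBIC)
    cv2.imwrite('pics/c1.png',o[...,::-1])
E
python3 fit.py
```

```text
[[0.58  0.185]
 [0.568 0.101]
 [0.489 0.069]
 [0.424 0.121]
 [0.434 0.207]
 [0.514 0.236]]
c mean [0.50161568 0.15308663] radii [0.0849 0.0846 0.0851 0.0844 0.086  0.0842] ang [  21.9  -38.1  -98.6 -157.6  141.5   81.2]
spindle [0.50245572 0.15284502 0.162     ]
cyan [332 169  29  29 641] [346.  182.6] circ 346.0 182.6 14.4 -> [ 0.4648 -0.1123  0.082 ] width mm 36.0
cyan2 [511 161  29  29 642] [525.5 174.7] circ 525.3 174.7 15.3 -> [ 0.4647 -0.1122  0.082 ] width mm 38.3
brown [293 114  22  23 411] [303.4 124.9] circ 303.0 125.0 11.7 -> [ 0.5338 -0.0614  0.105 ] width mm 27.9
brown2 [490 104  23  24 426] [500.8 115.8] circ 500.5 115.5 12.3 -> [ 0.5341 -0.0618  0.105 ] width mm 29.4
knob [ 438  116   48   44 1500] [460.  137.8] circ 461.5 139.8 24.0 -> [ 0.5135 -0.2598  0.05  ] width mm 64.0
```

View pics/c1.png

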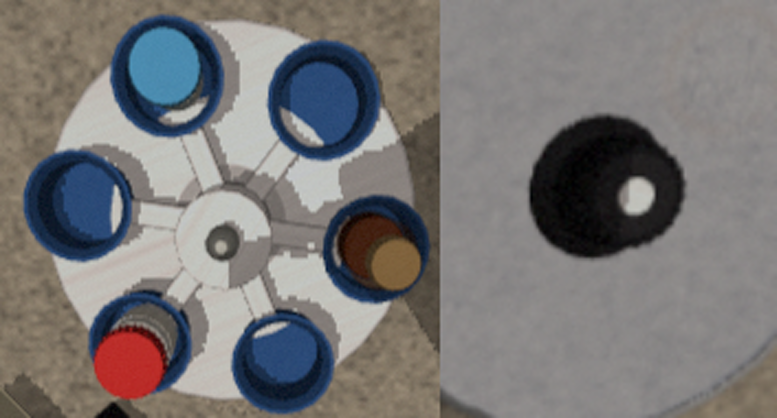

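```bash
cat >> h.py <<'E'
from scipy.spatial.transform import Rotation as Ro
C=np.array([0.5018,0.1530]);PH=21.7
def q(psi): return (Ro.from_euler('z',psi,degrees=True)*Ro.from_euler('x',180,degrees=True)).as_quat()
def cup(a): a=np.deg2rad(a); return C+0.085*np.array([np.cos(a),np.sin(a)])
def pick(xy,psi,z,op=0.06,f=35,up=0.26):
    env.command_gripper(op)
    env.movep([*xy,max(z+0.09,0.15)],q(psi))
    hit=env.move_l([*xy,z],feed=0.12,force_limit=8)
    env.command_gripper(0.0,f_grip=f)
    s=env.sense();print('picked hit',hit,'open',round(s['opening'],4),'grip',s['grip_force'],'t',s['time'],'z',s['ee_pos'][2])
    env.move_l([*xy,up],feed=0.2)
def place(xy,psi,z,op=0.058,up=0.26):
    env.movep([*xy,up],q(psi))
    print('open after carry',round(env.sense()['opening'],4))
    env.move_l([*xy,z+0.045],feed=0.2)
    hit=env.move_l([*xy,z+0.002],feed=0.08,force_limit=8)
    s=env.sense();print('down hit',hit,s['ee_pos'].round(4) if hasattr(s['ee_pos'],'round') else s['ee_pos'],s['ft_force'])
    if hit and s['ee_pos'][2]>z+0.008: print('STOPPED HIGH'); return False
    env.command_gripper(op); env.move_l([*xy,up],feed=0.25); return True
E
python3 - <<'E'
from h import *
import sys
P=env.camera_params('side')
print('rack corner',ray(P,335,192,0),ray(P,403,187,0),'red',ray(P,354,203,0.091))
S=env.camera_params('scene');print('red',ray(S,303,209,0.091))
for xy,z,ps in((cup(201.7),.069,21.7),(cup(81.7),.069,81.7),(cup(81.7),.069,-98.3),(cup(-38.3),.069,-38.3)):
    j=env.inverse_kinematics([*xy,z],q(ps));print(xy.round(3),ps,None if j is None else np.round(j,2))
pick((0.4648,-0.1122),-9,0.050)
place(cup(201.7),21.7,0.069)
snap('wrist','w3.png');print(env.sense()['time'])
E
```

```text
rack corner [0.66337161 0.10430652 0.        ] [0.83047153 0.08902835 0.        ] red [ 0.66335492 -0.0675158   0.091     ]
red [ 0.65141352 -0.05780729  0.091     ]
[0.423 0.122] 21.7 [ 0.04  0.57 -0.58  2.18  0.6   0.55 -2.19]
[0.514 0.237] 81.7 [-0.03  0.76 -0.74  1.85  0.7   0.81 -1.28]
[0.514 0.237] -98.3 [ 0.25  1.05 -1.28  1.84  1.11  1.19  1.58]
[0.569 0.1  ] -38.3 [-0.4   0.68  0.17  1.85 -0.18  0.63 -2.35]
picked hit False open 0.0358 grip 34.19088900089264 t 8.4333 z 0.05063683628222826
open after carry 0.0357
down hit False [0.423  0.1217 0.0713] [-0.02556825  0.43981525 -1.26442392]
13.45
```

View pics/w3.png

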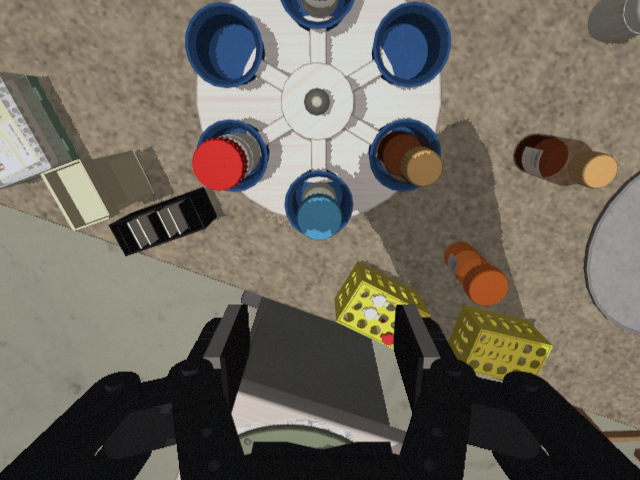

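The cyan bottle stands in the cup opposite its twin (w3 318,205) and the rotor has not turned (hub at 317,101, in line). Brown is next, then a wrist look at the red one.

Run:
```python
from h import *
pick((0.534,-0.0616),81.7,0.050)
if place(cup(81.7),81.7,0.069):
    env.movep([0.60,-0.08,0.36],q(-38.3))
    im=snap('wrist','w4.png');P=env.camera_params('wrist');np.savez('w4.npz',im=im,**P)
    find('wrist','balance_red');find('wrist','rotor_lid')
print(env.sense()['time'])
```

```text
picked hit False open 0.0369 grip 34.350104213031045 t 16.1 z 0.050793941560241064
open after carry 0.0367
down hit True [0.5136 0.237  0.0697] [-0.73778049  0.0497383   9.0550793 ]
wrist balance_red 0.57 [ 0.665 -0.065  0.094] px [270. 149.]
wrist balance_red 0.28 [0.497 0.064 0.092] px [279. 330.]
wrist rotor_lid 0.92 [ 0.519 -0.273  0.005] px [486. 130.]
wrist rotor_lid 0.68 [ 0.664 -0.063  0.094] px [269. 152.]
wrist rotor_lid 0.16 [0.427 0.115 0.097] px [284. 393.]
22.5833
```

View pics/w4.png

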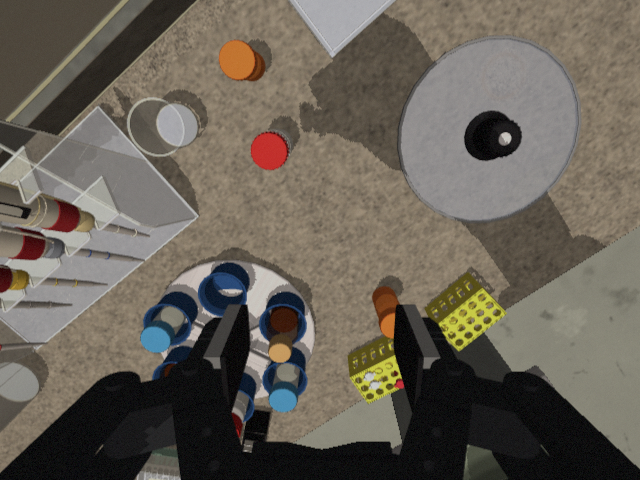

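Run:
```python
from h import *
W=np.load('w4.npz');h=cv2.cvtColor(W['im'],cv2.COLOR_RGB2HSV)
m=cv2.inRange(h,(0,150,110),(6,255,255))|cv2.inRange(h,(174,150,110),(180,255,255));k=np.zeros_like(m);k[120:180,240:300]=255;m&=k
(u,v),r=cv2.minEnclosingCircle(cv2.findNonZero(m));X=ray(W,u,v,0.091);print(u,v,r,X)
assert abs(X[0]-.662)<.012 and abs(X[1]+.064)<.012
pick(X[:2],-38.3,0.055)
place(cup(-38.3),-38.3,0.074)
env.movep([0.46,0.10,0.42],[1,0,0,0])
snap('wrist','w5.png');print(env.sense()['time'])
env.movep([0.45,-0.26,0.30],[1,0,0,0])
im=snap('wrist','w6.png');P=env.camera_params('wrist');np.savez('w6.npz',im=im,**P);print(env.sense()['time'])
```

```text
269.0 150.5 19.241981506347656 [ 0.66453947 -0.06257464  0.091     ]
picked hit False open 0.037 grip 34.68036069651134 t 24.95 z 0.055877611812824954
open after carry 0.0371
down hit True [0.568  0.1005 0.0745] [0.54482188 1.63037772 6.32506293]
30.65
32.1167
```

View pics/w5.png

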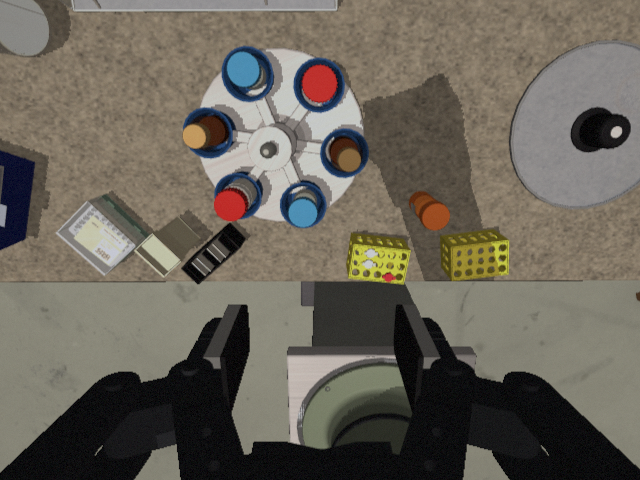

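View pics/w6.png

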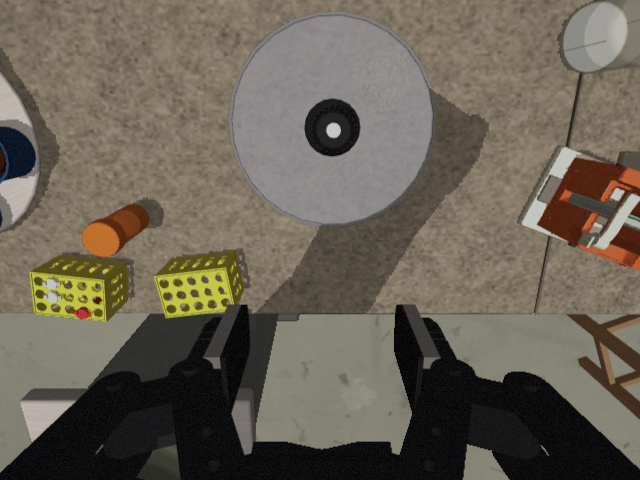

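All six cups are filled correctly in w5, with each twin opposite its sample. In w6 the knob is at (333,130) and the disc spans u 231–434, v 13–225.

Run:
```python
from h import *
from scipy.optimize import least_squares
W=np.load('w6.npz');K=ray(W,333.5,130,0.050)[:2]
t=np.linspace(0,2*np.pi,400)
def ext(c):
    p=np.array([proj(W,[c[0]+.1115*np.cos(a),c[1]+.1115*np.sin(a),.004]) for a in t]);return np.r_[p.min(0),p.max(0)]
D=least_squares(lambda c:ext(c)-[231,13,434,225],K);print(K,D.x,D.fun)
assert np.linalg.norm(K-D.x)<.006
K=(K+D.x)/2
Z=0.012
pick(K,0,Z,op=0.062,f=70,up=0.30)
print(env.sense()['ft_force'])
env.move_l([*C,0.30],feed=0.2)
im=snap('side','s7.png',crop=(160,60,420,260),scale=3)
print('open',env.sense()['opening'],env.sense()['time'])
```

```text
[ 0.51254969 -0.27167992] [ 0.51168632 -0.27192101] [-2.43163941 -1.71010532  2.43130736  2.85573077]
picked hit False open 0.0435 grip 69.72062766551971 t 34.6417 z 0.01298520175880397
[-0.03881252 -0.37744879 -1.1755503 ]
open 0.043410051170055516 38.5583
```

View pics/s7.png

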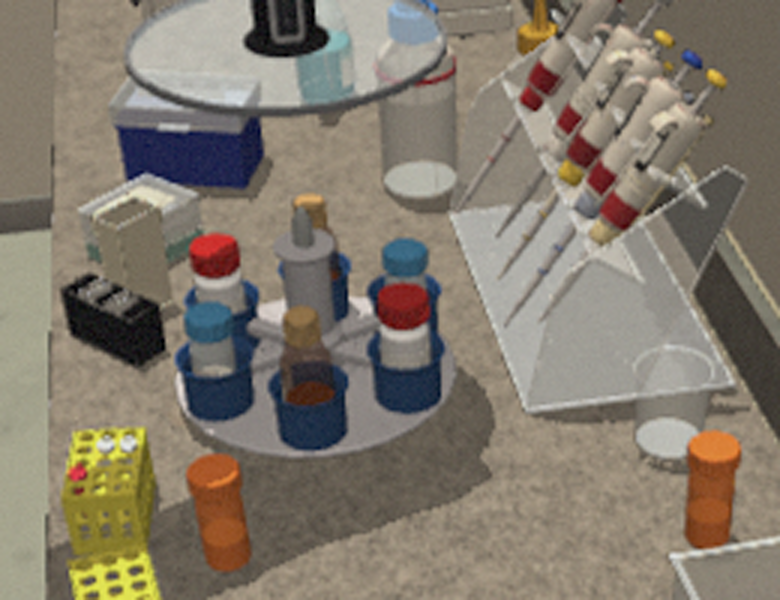

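Everything stands upright, and the lid hangs level above the spindle. Now lower it.

Run:
```python
from h import *
env.move_l([*C,0.185],feed=0.15)
h=env.move_l([*C,0.1455],feed=0.05,force_limit=8)
s=env.sense();print(h,np.round(s['ee_pos'],4),np.round(s['ft_force'],2),s['opening'])
if s['ee_pos'][2]<0.149:
    env.command_gripper(0.062);env.wait(0.3)
    env.move_l([*C,0.30],feed=0.2)
    env.move_l([0.45,-0.1,0.35],feed=0.3);env.wait(0.5)
snap('side','s8.png',crop=(160,60,420,260),scale=3);P=env.camera_params('side');print(np.round(proj(P,[*C,.182])),np.round(proj(P,[*C,.137])))
print(env.sense()['time'])
```

```text
True [0.5014 0.1528 0.145 ] [-1.42 -0.2   7.12] 0.043335772156977495
[260. 121.] [261. 139.]
43.3917
```

View pics/s8.png

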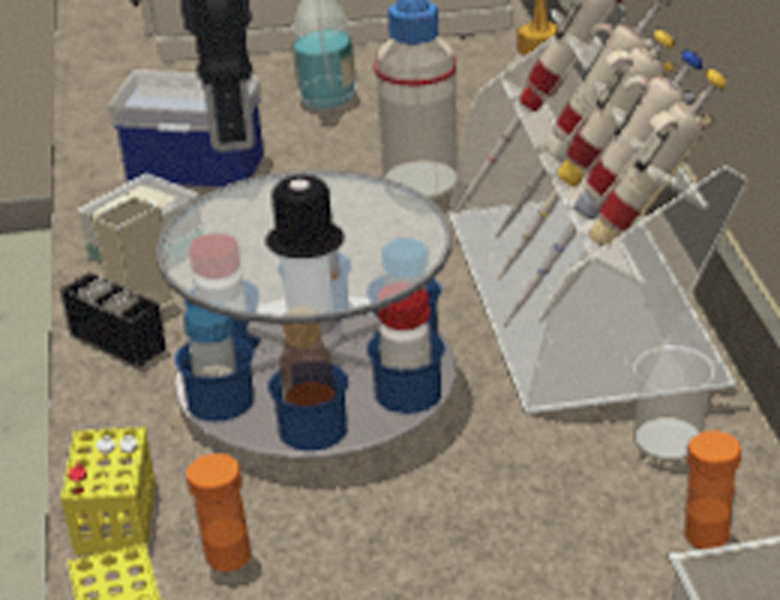

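The lid lies flat on the hub with its knob at crop (301,205). All bottles are upright, and the rotor and beaker have not moved.

```bash
python3 -c "
from h import *
print(env.finish_job())"
```

```text
the job is handed in; nothing more can be done
None
```

The job is handed in after about 43 s of robot time: the three balance bottles stand upright opposite their twins, the lid lies flat on the hub, and the last picture shows the rotor and beaker unmoved.

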